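# Open the drying cage's sagging bolt and hold its gate ajar

### The job

I want to look at the test pieces in the small drying cage. First press the blue threshold tile in front of the gate down until it lies level in its tray, so that the gate can swing over it; then lift the sagging bolt by its brass handle over the bent lip of the keeper while you draw it back, and pull the gate open to about 30 degrees. Finish while holding the gate there, since its spring would shut it, and leave the things round about standing where they are.

Things in the scene. Friction and masses are not known exactly. Their poses are not given: they have to be found in the camera images.
- cage: Low drying cage of pale wood and wire, fixed to the table, 216 mm wide (y), roof and gate top 125 mm high. Origin on the table; -x is its front (to the robot), +y the hinge side. The shut gate fills x = -26 to -14, y = -66 to 80, z = 19 to 125 mm. Tray before it: x = -139 to -25, y = +-64 mm, rim 13 and floor 8 mm high. Steel keeper: y = -71 to -98 mm, out to x = -52, up to z = 130 mm.
- tile: Loose blue tile 90 x 100 x 8 mm (x, y, z) in the tray, 2 mm play; origin at the centre of its underside. Rear edge (own +x, by the gate) on the tray floor, front edge propped 9 to 12 mm up by a stiff rubber peg: it leans 0.12 to 0.17 rad. Level, its top is 16 mm above the table. The peg sinks under 5 to 6 N pressed on the tile's front part and stays where it is pushed.
- tile_press (a point): Point on the top face of the tile, 10 mm in from the middle of its front edge, almost straight over the peg: the place to press.
- bolt_handle (a point): Centre of the free part of the bolt's upright round brass handle, 14 mm in diameter: its top is 24 mm above this point, the gate's top 31 mm below it (bolt at rest). It stands on a steel rod (10 mm in diameter, 51 mm below this point) in slotted guides on the gate's front, 18 mm before the gate's middle plane, and moves with bolt and gate.
- gate_hinge (a point): Point on the gate's upright hinge axis, at the height of the bolt handle's centre at rest.
- gate: Small gate of brown wood with steel wires, 146 mm wide and 12 mm thick, with the bolt on it. Origin on the hinge axis at table height; with the gate shut its axes are those of the cage.
- gate_swing (a joint): Angle of the gate, rad: 0 shut, grows as the free edge (the -y end) swings out to the front (-x) of the cage, clockwise seen from above, up to 1.2. A spring shuts it: 0.25 Nm at 0, 0.25 Nm per rad more.
- bolt_pull (a joint): How far the bolt is drawn back, m: 0 home in the keeper, grows as it moves along the gate towards the hinge (+y), at most 0.040. Unless lifted it jams at 5 to 8 mm, its turned-down nose behind the keeper's bent-up lip; from about 0.023 on it is clear of the keeper and the gate is free. Light friction.
- bolt_lift (a joint): How far the bolt is lifted in its slotted guides, m: 0 sagging, at most 0.016. The nose clears the lip from 0.010. It falls back by its own weight (about 1.2 N).
- tea_mug: Green and white tea mug, 86 x 117 x 99 mm, a bystander in front of the cage, to the left; origin under its centre.
- kitchen_timer: Red and white kitchen timer, 67 mm across, 44 mm high, a bystander right of the tool box; origin under its centre.
- loop_tool: Wooden loop tool, 181 mm long and 21 mm wide, lying on the table behind the tool box, a bystander; origin under its centre.
Mind the look-alikes: they are no part of the job. There is more than one size of the tile; the job needs the larger.

How it is judged:
By the outcome, as a careful person would: the job done as asked, in the order asked, and still so for the second after the job is handed in, while the arm keeps its last pose, push and grip.
It also fails if it takes over 45 s, if anything falls off the work surface, if the arm or the gripper's body presses on something with over 40 N, if the wrist force passes 120 N, or if a joint passes its speed limit or range.

### The arm

A 6-joint arm with a two-finger parallel gripper is mounted at the origin on a cart in front of the work surface, level with it; the furniture and walls round the work are solid. World frame = base frame: x ahead of the robot, y to its left, z up, the work surface at z = 0. Lengths are in m, angles in degrees, forces in N, time in s.
With the tool pointing down it reaches from about 0.35 to 0.875 m from the base axis. Payload 4.2 kg.
Tool frame: the origin (TCP) lies on the centre line of the jaws, within the pads' length; the fingertips stand 17 mm ahead of it and the grasp point (between the pads) lies 2 mm behind it; z points along the fingers, y is the direction in which the jaws open and shut (so a half turn about z gives the same grasp; the last joint's range is limited). The gripper opens to 87 mm and grips with 3 to 60 N. Pads are 19 mm wide; open, the fingers measure 117 mm over their backs; the gripper's body (75 mm by 190 mm) begins 51 mm behind the grasp point.
Start: joints at [90.963, 22.042, 0.453, 0, -68.411, -14.817], TCP at [0.15, 0.607, 0.218] pointing down, gripper open.
Joint ranges: [-179.83, 179.83], [-69.29, 118.12], [-61.27, 80.66], [-181.25, 117.63], [-171.15, -9.14], [-177.46, 177.46]. Speed limits (degrees/s): [159.86, 159.86, 180, 180, 180, 180].

### API

Orientations are given as a 3x3 rotation matrix whose columns are the frame's x, y, z axes.
In Python, from station import * gives the robot as it stands.
- The arm moves only by the tool play_rows, never from a script. Its argument "targets" is a list that holds one entry, the list of rows, each a list of 5 numbers: the closure, from 0 (fully open) to 1 (shut), then the shift along the world's x, y, z in m, then the turn about the world's z in rad. In form: [[[gripper, x, y, z, twist], ...]]. A call has 1 to 5 rows; each row is the pose to reach, as a shift and turn from the pose commanded when the call began; what a row does not reach only later rows make up. A row lasts 1/12 s, in which the tool goes at most 41.7 mm and 7.16 degrees, less where a joint would pass 70% of its speed; a pose out of reach is approached as far as the arm can. A call with a gripper value outside its range is refused whole. The fingers move at their own pace and stop on an object; the grip force is fixed at half the most. Time passes only in rows, so rows that repeat a pose let the fingers close. It gives the time, the measured TCP pose, the force and the opening at its end, in the units of the state.
- sense(): the state, without advancing time (a new reading comes with each control period).
- capture(name): name is "side" or "top"; returns the picture (384x512x3 uint8, blue, green, red); there is no depth.
- get_calibration(name): a dict with "camera_matrix" (3x3 intrinsics, pixels), "T" (4x4, takes a point from camera to world coordinates). Camera axes: x right, y up, looking along -z (the intrinsics and any distortion apply to the point x, -y, -z); pixel columns grow to the right and rows downward; lengths in m; the calibration is good to about 2 mm. A picture is of the moment at which its call begins. get_calibration takes no time and is no camera call.
- finish_job(): hands the job in, once; it reports no verdict.
The state is a dict: "time_s": time; "joints": joint angles; "joint_velocities": joint speeds; "effort": joint torques, N m; "tcp_pos": TCP position; "ee_rot": TCP orientation; "wrist_force": force on the tool from outside, world axes, zero at the start; "moment": the same for the moment, N m; "gripper_width": opening from 0.0 (shut) to 1.0 (fully open).
Only numpy, scipy, OpenCV 4.12 (cv2) and the standard library are available. Lean on these libraries where they do the work, as an engineer would, in place of code of your own. Each camera call takes 0.05 s, during which the arm holds its last target. There are 200 camera calls.

## Working session

There is one attempt and no reset: what is moved stays moved. The work goes in short steps, Python scripts to look and compute and a tool call to move; the robot and the scene stay as the last step left them, time stands still between calls to the robot, and variables do not carry over. Pictures are saved under pics/ and viewed, on a budget of 10 in all, crops included, one or two more only if the job needs it, and the job is handed in when it is done.

Besides the shell and the picture viewer there is one more tool, called after "Call:" as a command line: name --argument value ..., lists and objects as JSON in quotes. play_rows: Moves the arm, as the interface text tells. Its arguments: {"type":"object","properties":{"targets":{"type":"array","items":{"type":"array","items":{"type":"array","items":{"type":"number"}}}}},"required":["targets"]}

```bash
mkdir -p pics; ls; python3 - <<'E'
from station import *
import cv2
s=sense();print(s)
for n in("side","top"):
    cv2.imwrite(f"pics/{n}0.png",capture(n));print(n,get_calibration(n))
E
```

```text
pics
{'time_s': 0.0, 'joints': array([ 9.09610673e+01,  2.20896774e+01,  3.79910953e-01, -3.00154202e-02,
       -6.84122331e+01, -1.48169850e+01]), 'joint_velocities': array([-0.06057209, -0.00043461,  0.04441954, -0.05898576,  0.0406323 ,
        0.05974639]), 'effort': array([ 4.48634955e-04, -3.90662134e+01,  1.87393588e+01,  4.21975762e+00,
        1.09255279e-02, -1.90472188e-04]), 'tcp_pos': array([0.1495016 , 0.60621674, 0.21726929]), 'ee_rot': array([[ 9.70854737e-01, -2.39668263e-01, -4.51338873e-04],
       [-2.39668676e-01, -9.70852388e-01, -2.13711448e-03],
       [ 7.40150926e-05,  2.18299951e-03, -9.99997615e-01]]), 'wrist_force': array([ 0.43026418, -0.68762584,  0.10042779]), 'moment': array([ 0.00039235,  0.01113812, -0.02083057]), 'gripper_width': 0.9997916819993777}
side {'camera_matrix': array([[401.12332513,   0.        , 263.81152446],
       [  0.        , 401.12332513, 195.47369056],
       [  0.        ,   0.        ,   1.        ]]), 'T': array([[-0.99956216, -0.02793213,  0.00976117,  0.46639401],
       [ 0.02463373, -0.6028395 ,  0.79748211,  1.19991131],
       [-0.01639096,  0.7973734 ,  0.60326362,  0.87840821],
       [ 0.        ,  0.        ,  0.        ,  1.        ]])}
top {'camera_matrix': array([[382.04549658,   0.        , 255.50729727],
       [  0.        , 382.04549658, 187.71163164],
       [  0.        ,   0.        ,   1.        ]]), 'T': array([[-0.00370978,  0.99435711, -0.10601967,  0.37376128],
       [-0.99991375, -0.00502432, -0.01213458,  0.17682166],
       [-0.01259878,  0.10596551,  0.99428999,  1.09461472],
       [ 0.        ,  0.        ,  0.        ,  1.        ]])}
```

View pics/side0.png

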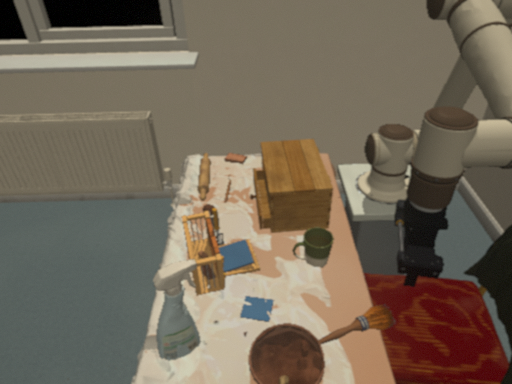

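View pics/top0.png

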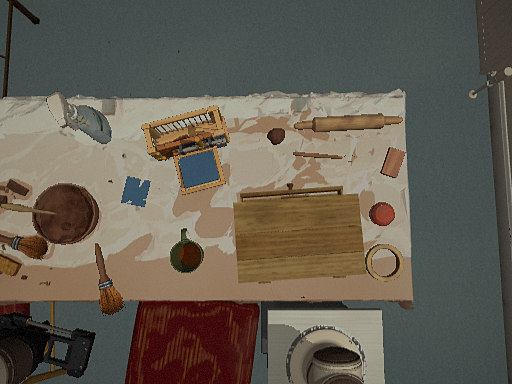

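The top view shows the cage at about (188,130). Two things could be taken for the tile: the blue one in the tray at (200,170), and a loose, jagged, smaller blue piece at (136,190). I choose the one in the tray. The mug is at (186,252) and the toolbox at (300,235). Next I'll take close crops.

```bash
python3 - <<'E'
import cv2,numpy as np
a=cv2.imread("pics/top0.png")[95:205,130:245];b=cv2.imread("pics/side0.png")[195:305,170:275]
r=lambda i:cv2.resize(i,(560,560) if 0 else (i.shape[1]*5,i.shape[0]*5),interpolation=cv2.INTER_CUBIC)
cv2.imwrite("pics/c1.png",r(a));cv2.imwrite("pics/c2.png",r(b))
E
```

```text
(no output)
```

View pics/c1.png

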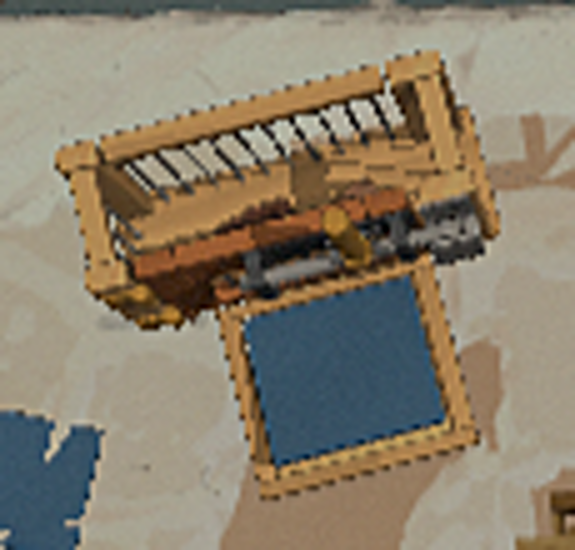

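View pics/c2.png

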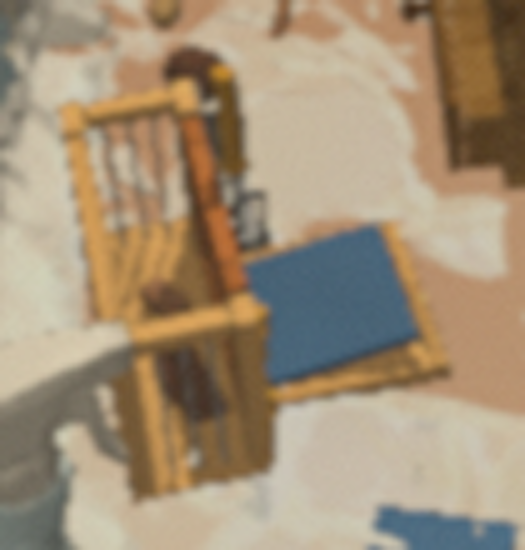

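The close crops confirm the large tile in the tray, tilted with its front edge up. The brass handle's top is at about (197.4,138) in the top view and (214,209.5) in the side view. Now I'll fit the cage pose from the corners.

```bash
cat > h.py <<'E'
from station import *
import numpy as np, cv2
from scipy.optimize import least_squares
def proj(n,P):
    c=get_calibration(n);T=np.linalg.inv(c["T"]);p=T[:3,:3]@np.asarray(P,float)+T[:3,3]
    q=c["camera_matrix"]@np.array([p[0],-p[1],-p[2]]);return q[:2]/q[2]
def tri(pt,ps):
    return least_squares(lambda X:np.r_[proj("top",X)-pt,proj("side",X)-ps],[.6,.3,.1]).x
def W(p,l):  # cage pose (x,y,yaw), local point
    c,s=np.cos(p[2]),np.sin(p[2]);return np.array([p[0]+c*l[0]-s*l[1],p[1]+s*l[0]+c*l[1],l[2]])
E
python3 - <<'E'
from h import *
obs=[("top",(-.139,.064,.013),(184,194)),("top",(-.139,-.064,.013),(225.4,183)),
("top",(-.025,-.064,.013),(216.4,147)),("top",(-.025,.064,.013),(174.4,157.4)),
("side",(-.139,.064,.013),(260,269))]
f=lambda p:np.concatenate([proj(n,W(p,l))-np.array(o) for n,l,o in obs])
r=least_squares(f,[.6,.3,.2]);p=r.x;print(p,np.round(r.fun,1))
h=tri((197.2,137.6),(214.2,209));print("handle top tri",h)
# expected handle: x=-.020-.018=-.038, z=.156+.024
c,s=np.cos(p[2]),np.sin(p[2]);d=h[:2]-p[:2];print("handle local",c*d[0]+s*d[1],-s*d[0]+c*d[1])
for n,l in [("hinge?",(-.02,.08,.156)),("tile press",(-.125,0,.028)),("mid",(-.082,0,.016))]:print(n,W(p,l))
for l in [(.03,.108,.125),(-.026,.108,.125),(-.038,-.03,.18)]:
  for n in("top","side"):print(l,n,proj(n,W(p,l)))
E
```

```text
[0.62043666 0.36937498 0.23976682] [-1.7  0.7  0.6  0.8  0.4 -1.2 -0.8 -1.   0.6 -2. ]
handle top tri [0.59505268 0.33043998 0.17861193]
handle local -0.03390396678566486 -0.03179311054654242
hinge? [0.58201071 0.44233693 0.156     ]
tile press [0.49901249 0.33969047 0.028     ]
mid [0.54078241 0.34990194 0.016     ]
(0.03, 0.108, 0.125) top [142.8206796  132.19633395]
(0.03, 0.108, 0.125) side [200.15372605 262.72397371]
(-0.026, 0.108, 0.125) top [147.36278793 152.74594773]
(-0.026, 0.108, 0.125) side [221.74122559 258.31337737]
(-0.038, -0.03, 0.18) top [196.76239682 139.47052597]
(-0.038, -0.03, 0.18) side [215.45863436 208.69258136]
```

```bash
python3 - <<'E'
from h import *
print("box +x+y top corner",tri((234,200),(271,190)))
print("mug top",tri((186,250),(318,235)))
print("drawer",tri((235,187),(262,175)))
print("bottle head",tri((60,103),(175,272)))
E
```

```text
box +x+y top corner [0.43863294 0.24048818 0.17296107]
mug top [0.31327483 0.3685718  0.10444163]
drawer [0.46467033 0.23472909 0.22389482]
bottle head [0.65140323 0.63007319 0.25793133]
```

Call:
play_rows --targets '[[[0.5,0.04,-0.03,0.02,0.1],[1,0.08,-0.06,0.02,0.2],[1,0.11,-0.085,0.02,0.3],[1,0.14,-0.105,0.02,0.4],[1,0.17,-0.125,0.02,0.481]]]'

```text
time_s: 0.52
tcp_pos: [0.3156, 0.4835, 0.2383]
ee_rot: [[0.97, 0.242, -0.0], [0.242, -0.97, -0.0], [-0.0, 0.0, -1.0]]
wrist_force: [0.5, 1.0, -0.6]
gripper_width: 0.705
```

Call:
play_rows --targets '[[[1,0.03,-0.023,0,0],[1,0.06,-0.046,0,0],[1,0.09,-0.069,0,0],[1,0.12,-0.092,0,0],[1,0.15,-0.115,0,0]]]'

```text
time_s: 0.93
tcp_pos: [0.4658, 0.3685, 0.238]
ee_rot: [[0.972, 0.237, -0.001], [0.237, -0.972, -0.001], [-0.001, 0.0, -1.0]]
wrist_force: [0.9, 0.7, 0.7]
gripper_width: 0.33
```

Call:
play_rows --targets '[[[1,0.02,-0.015,-0.02,0],[1,0.037,-0.025,-0.05,0],[1,0.037,-0.025,-0.08,0],[1,0.037,-0.025,-0.11,0],[1,0.037,-0.025,-0.14,0]]]'

```text
time_s: 1.35
tcp_pos: [0.5019, 0.3442, 0.0966]
ee_rot: [[0.972, 0.236, -0.001], [0.236, -0.972, -0.0], [-0.001, 0.0, -1.0]]
wrist_force: [0.1, -0.1, -0.8]
gripper_width: 0.015
```

```bash
python3 - <<'E'
from h import *
s=sense();print(s["tcp_pos"],s["wrist_force"],s["gripper_width"])
a=capture("top")[95:205,130:245];b=capture("side")[190:300,170:285]
cv2.imwrite("pics/c3.png",cv2.resize(np.hstack([a,b]),None,fx=3.4,fy=3.4,interpolation=cv2.INTER_CUBIC))
E
```

```text
[0.50189469 0.34419122 0.09659027] [ 0.11890737 -0.11730475 -0.79609953] 0.014890350440643544
```

View pics/c3.png

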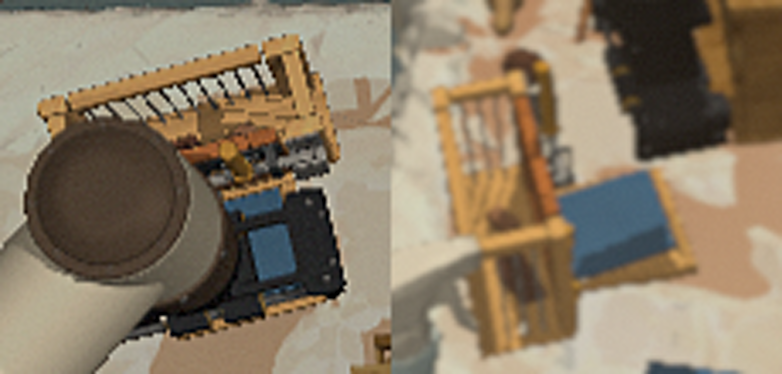

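The fingers are closed and sit over the front part of the tile, clear of the gate, the toolbox and the handle. Next I press.

Call:
play_rows --targets '[[[1,0.004,-0.002,-0.02,0],[1,0.004,-0.002,-0.04,0],[1,0.004,-0.002,-0.048,0],[1,0.004,-0.002,-0.053,0],[1,0.004,-0.002,-0.055,0]]]'

```text
time_s: 1.87
tcp_pos: [0.5061, 0.3435, 0.0439]
ee_rot: [[0.971, 0.237, 0.001], [0.237, -0.971, 0.0], [0.001, -0.0, -1.0]]
wrist_force: [0.4, -0.4, -0.3]
gripper_width: 0.003
```

Call:
play_rows --targets '[[[1,0,0,-0.002,0],[1,0,0,-0.004,0],[1,0,0,-0.006,0],[1,0,0,-0.008,0],[1,0,0,-0.008,0]]]'

```text
time_s: 2.28
tcp_pos: [0.5057, 0.3431, 0.0354]
ee_rot: [[0.972, 0.237, -0.0], [0.237, -0.972, 0.0], [-0.0, -0.0, -1.0]]
wrist_force: [0.6, -0.8, 0.5]
gripper_width: 0.002
```

Call:
play_rows --targets '[[[1,0,0,-0.001,0],[1,0,0,-0.002,0],[1,0,0,-0.003,0],[1,0,0,-0.004,0],[1,0,0,-0.004,0]]]'

```text
time_s: 2.7
tcp_pos: [0.5057, 0.3429, 0.0311]
ee_rot: [[0.972, 0.237, -0.0], [0.237, -0.972, -0.0], [-0.0, 0.0, -1.0]]
wrist_force: [-0.2, -0.1, -0.6]
gripper_width: 0.007
```

```bash
python3 - <<'E'
from h import *
s=sense();print(s["tcp_pos"],s["wrist_force"],s["moment"])
b=capture("side")[170:300,150:300]
cv2.imwrite("pics/c4.png",cv2.resize(b,None,fx=4.5,fy=4.5,interpolation=cv2.INTER_CUBIC))
E
```

```text
[0.5056599  0.34294529 0.03106382] [-0.18442057 -0.13965863 -0.59063316] [-0.0252876   0.00243221 -0.00483013]
```

View pics/c4.png

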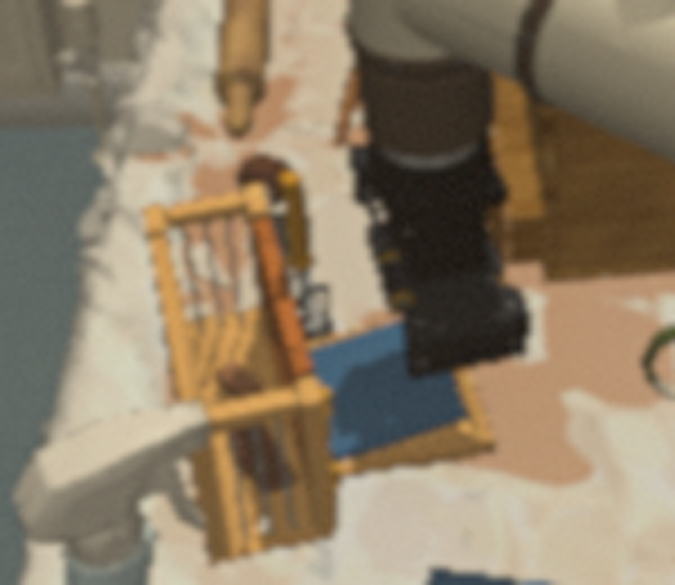

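The tile looks nearly level but there is no reaction force yet. I'll keep pressing gently until it meets firm resistance.

Call:
play_rows --targets '[[[1,0,0,-0.001,0],[1,0,0,-0.001,0],[1,0,0,-0.002,0],[1,0,0,-0.002,0]]]'

```text
time_s: 3.08
tcp_pos: [0.5057, 0.343, 0.0292]
ee_rot: [[0.972, 0.237, -0.0], [0.237, -0.972, -0.0], [-0.0, 0.0, -1.0]]
wrist_force: [0.1, -0.2, 0.2]
gripper_width: 0.007
```

Call:
play_rows --targets '[[[1,0,0,-0.001,0],[1,0,0,-0.001,0],[1,0,0,-0.002,0],[1,0,0,-0.002,0]]]'

```text
time_s: 3.42
tcp_pos: [0.5057, 0.343, 0.0271]
ee_rot: [[0.972, 0.237, -0.0], [0.237, -0.972, -0.0], [-0.0, 0.0, -1.0]]
wrist_force: [0.5, -0.1, -0.5]
gripper_width: 0.004
```

```bash
python3 - <<'E'
from h import *
p=[.6204,.3694,.2398]
for l in [(-.127,.05,.016),(-.127,.05,.027),(-.037,.05,.016),(-.127,-.05,.016),(-.127,-.05,.027)]:print(l,proj("side",W(p,l)),proj("top",W(p,l)))
s=sense();t=s["tcp_pos"];print(t,s["effort"]);print("tip",proj("side",t-[0,0,.017]),proj("top",t-[0,0,.017]))
b=capture("side");a=capture("top");m=lambda b:cv2.resize(b,None,fx=4.5,fy=4.5,interpolation=cv2.INTER_CUBIC)
cv2.imwrite("pics/c5.png",np.hstack([m(b[225:305,205:290]),m(a[125:205,160:250])]))
E
```

```text
(-0.127, 0.05, 0.016) [255.35225854 263.70053522] [185.97941356 189.32416701]
(-0.127, 0.05, 0.027) [255.24162227 261.06027881] [185.22340067 188.92665068]
(-0.037, 0.05, 0.016) [224.91874694 270.11002322] [179.02250037 159.05469478]
(-0.127, -0.05, 0.016) [247.45689349 240.81391058] [220.1356127  180.85917299]
(-0.127, -0.05, 0.027) [247.31084786 238.21568333] [219.72733049 180.37620511]
[0.50568064 0.34301294 0.02714067] [ 1.55971939e-02 -4.26155734e+01  1.41831172e+01  3.13519813e+00
  1.04324576e-01  2.17430811e-04]
tip [248.47278619 254.26037589] [202.08954252 182.32698893]
```

View pics/c5.png

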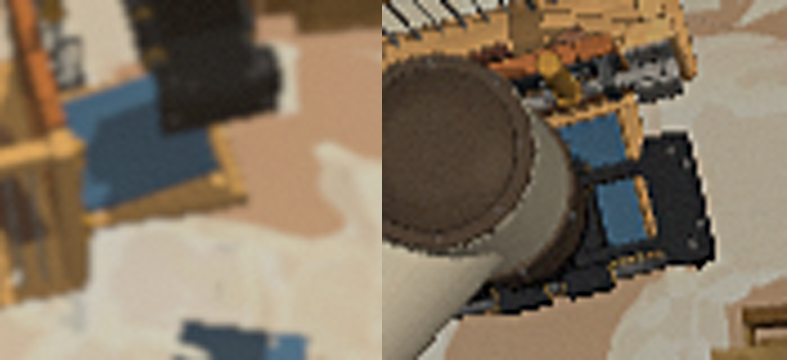

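```bash
python3 - <<'E'
from h import *
p=[.6204,.3694,.2398]
a=cv2.imread("pics/side0.png").astype(int);b=capture("side").astype(int)
f=lambda i:i[...,0]-i[...,2]
for c in (242,246,250,252,254):
  print(c,f(a)[254:274,c]);print("   ",f(b)[254:274,c])
t=sense()["tcp_pos"]
for d in [(-.0225,.092,.055),(-.0595,.083,.055),(.0135,.101,.055)]:print(proj("side",t+np.array(d)))
E
```

```text
242 [  46   45   46   45   45   44   45   44   44   44   42   30  -10  -55
  -74  -88 -105  -98  -70  -42]
    [  1  16  24  27  26  25  26  26  27  26  28  22 -13 -54 -77 -76 -73 -70
 -60 -44]
246 [ 45  43  45  47  46  43  44  45  46  42  19 -26 -61 -72 -75 -84 -89 -73
 -47 -38]
    [ 14  23  26  27  26  25  26  26  27  24  10 -27 -63 -77 -76 -73 -70 -61
 -48 -38]
250 [ 27  36  36  43  45  46  45  46  37   7 -40 -68 -73 -73 -82 -91 -77 -59
 -49 -46]
    [  7  15  15  22  28  25  29  29  26   0 -41 -69 -76 -74 -71 -71 -65 -59
 -49 -46]
252 [ -84  -74  -60  -37  -15    0   19   32    8  -50  -95 -101  -87  -73
  -73  -73  -68  -60  -61  -53]
    [ -88  -83  -72  -54  -35  -18    0   15   -3  -52  -96 -101  -82  -71
  -72  -70  -65  -60  -62  -54]
254 [ -92  -97 -100 -102 -101  -91  -82  -68  -62  -79 -100 -112 -112 -103
  -92  -73  -60  -61  -66  -57]
    [ -94 -101 -102 -104 -103  -97  -90  -74  -66  -80 -102 -105  -88  -75
  -72  -65  -60  -62  -66  -61]
[255.47345198 259.57706558]
[268.96603888 256.77621391]
[242.16352875 262.4059738 ]
```

Call:
play_rows --targets '[[[1,0,0,-0.001,0],[1,0,0,-0.002,0],[1,0,0,-0.003,0],[1,0,0,-0.003,0]]]'

```text
time_s: 3.9
tcp_pos: [0.5058, 0.3432, 0.0245]
ee_rot: [[0.971, 0.237, 0.0], [0.237, -0.971, 0.0], [0.0, 0.0, -1.0]]
wrist_force: [-0.4, -0.3, 2.0]
gripper_width: 0.002
```

```bash
python3 - <<'E'
from h import *
t=sense()["tcp_pos"];R=sense()["ee_rot"]
for z in(0,.055,.1):
  for L in(-.095,-.06,.06,.095):
    P=t+R[:,1]*L+[0,0,z];print(z,L,proj("side",P).round(),proj("top",P).round())
b=capture("side");a=capture("top");m=lambda b:cv2.resize(b,None,fx=4,fy=4,interpolation=cv2.INTER_CUBIC)
cv2.imwrite("pics/c6.png",np.hstack([m(b[165:300,200:300]),m(a[125:260,150:250])]))
E
```

```text
0 -0.095 [256. 274.] [169. 190.]
0 -0.06 [253. 265.] [181. 187.]
0 0.06 [244. 238.] [222. 177.]
0 0.095 [241. 230.] [234. 174.]
0.055 -0.095 [256. 260.] [164. 188.]
0.055 -0.06 [252. 252.] [176. 185.]
0.055 0.06 [243. 224.] [220. 174.]
0.055 0.095 [240. 217.] [232. 171.]
0.1 -0.095 [255. 249.] [159. 186.]
0.1 -0.06 [252. 240.] [173. 183.]
0.1 0.06 [242. 213.] [218. 171.]
0.1 0.095 [240. 206.] [231. 168.]
```

View pics/c6.png

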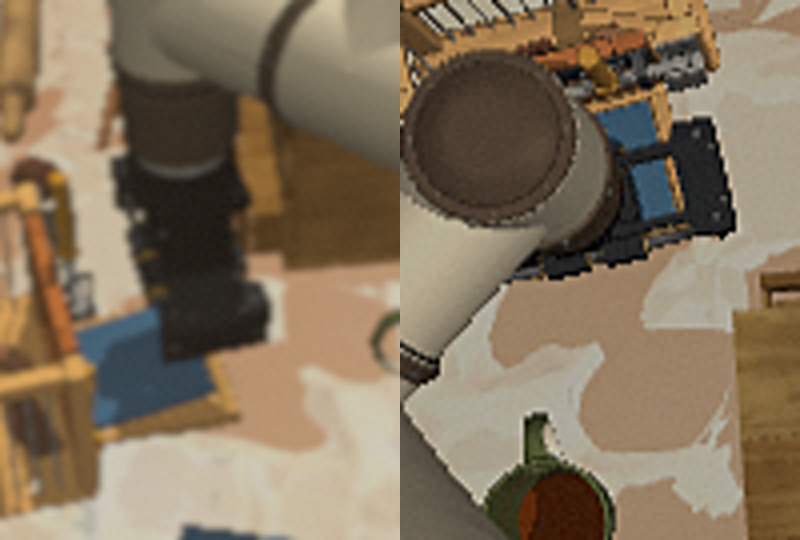

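Contact has just started, with Fz at 2 N. The closed fingertips therefore reach less far than the stated 17 mm. I keep pressing and watch the force.

Call:
play_rows --targets '[[[1,0,0,-0.001,0],[1,0,0,-0.002,0],[1,0,0,-0.003,0],[1,0,0,-0.003,0]]]'

```text
time_s: 4.33
tcp_pos: [0.5055, 0.343, 0.0211]
ee_rot: [[0.972, 0.237, -0.0], [0.237, -0.972, -0.0], [-0.0, 0.0, -1.0]]
wrist_force: [-1.3, 0.9, 2.4]
gripper_width: 0.008
```

Call:
play_rows --targets '[[[1,0,0,-0.001,0],[1,0,0,-0.002,0],[1,0,0,-0.003,0],[1,0,0,-0.003,0]]]'

```text
time_s: 4.67
tcp_pos: [0.5054, 0.3429, 0.0179]
ee_rot: [[0.972, 0.237, -0.001], [0.237, -0.972, -0.0], [-0.001, 0.0, -1.0]]
wrist_force: [-2.6, -0.2, 3.1]
gripper_width: 0.002
```

Call:
play_rows --targets '[[[1,0,0,-0.001,0],[1,0,0,-0.002,0],[1,0,0,-0.002,0],[1,0,0,-0.002,0]]]'

```text
time_s: 5.0
tcp_pos: [0.506, 0.3431, 0.0161]
ee_rot: [[0.972, 0.237, 0.0], [0.237, -0.972, 0.0], [0.0, -0.0, -1.0]]
wrist_force: [-0.8, -0.1, 1.0]
gripper_width: 0.002
```

```bash
python3 - <<'E'
from h import *
p=[.6204,.3694,.2398]
print(sense()["wrist_force"],sense()["moment"])
a=cv2.imread("pics/side0.png").astype(int);b=capture("side").astype(int)
f=lambda i:i[...,0]-i[...,2]
for c in (230,242,246,250,254):
  print(c,f(a)[256:276,c]);print("   ",f(b)[256:276,c])
E
```

```text
[-0.8080582  -0.06926384  0.96867221] [-0.09380766  0.17305318  0.0199913 ]
230 [  44   45   46   46   46   47   47   48   47   46   47   47   45   34
   -9  -68 -106 -108  -81  -37]
    [ 25  25  25  24  26  25  25  29  34  32  29  30  29  31  13 -29 -72 -89
 -73 -36]
242 [  46   45   45   44   45   44   44   44   42   30  -10  -55  -74  -88
 -105  -98  -70  -42  -34  -29]
    [ -8   3  19  24  26  25  24  26  26  25  23   7 -32 -64 -74 -71 -60 -43
 -34 -31]
246 [ 45  47  46  43  44  45  46  42  19 -26 -61 -72 -75 -84 -89 -73 -47 -38
 -37 -36]
    [ -4  11  22  27  25  25  25  25  26  25   6 -36 -66 -76 -70 -62 -44 -38
 -38 -36]
250 [ 36  43  45  46  45  46  37   7 -40 -68 -73 -73 -82 -91 -77 -59 -49 -46
 -47 -45]
    [ -6   5  20  24  26  26  27  26  25   3 -37 -67 -74 -72 -65 -60 -49 -47
 -46 -47]
254 [-100 -102 -101  -91  -82  -68  -62  -79 -100 -112 -112 -103  -92  -73
  -60  -61  -66  -57  -45  -41]
    [ -93 -106 -104  -97  -91  -75  -59  -45  -47  -62  -71  -74  -70  -66
  -61  -63  -66  -59  -44  -41]
```

The tile's edge has dropped by about 2 px of the expected 2.6. I continue until it stops hard.

Call:
play_rows --targets '[[[1,0,0,-0.001,0],[1,0,0,-0.002,0],[1,0,0,-0.002,0]]]'

```text
time_s: 5.3
tcp_pos: [0.506, 0.3432, 0.0144]
ee_rot: [[0.972, 0.237, 0.0], [0.237, -0.972, 0.0], [0.0, -0.0, -1.0]]
wrist_force: [-1.9, -0.6, 1.6]
gripper_width: 0.008
```

Call:
play_rows --targets '[[[1,0,0,-0.001,0],[1,0,0,-0.002,0],[1,0,0,-0.002,0]]]'

```text
time_s: 5.55
tcp_pos: [0.5058, 0.3431, 0.0123]
ee_rot: [[0.972, 0.237, 0.0], [0.237, -0.972, 0.0], [0.0, 0.0, -1.0]]
wrist_force: [-1.9, -0.6, 3.5]
gripper_width: 0.006
```

Call:
play_rows --targets '[[[1,0,0,-0.001,0],[1,0,0,-0.002,0],[1,0,0,-0.002,0]]]'

```text
time_s: 5.8
tcp_pos: [0.5058, 0.3431, 0.0122]
ee_rot: [[0.971, 0.238, 0.0], [0.238, -0.971, -0.0], [0.0, 0.0, -1.0]]
wrist_force: [-5.0, -2.7, 12.8]
gripper_width: 0.007
```

Call:
play_rows --targets '[[[1,0,0,-0.001,0],[1,0,0,-0.001,0],[1,0,0,-0.001,0]]]'

```text
time_s: 6.05
tcp_pos: [0.5058, 0.3431, 0.0122]
ee_rot: [[0.971, 0.238, 0.001], [0.238, -0.971, -0.0], [0.001, 0.0, -1.0]]
wrist_force: [-6.3, -3.4, 17.1]
gripper_width: 0.007
```

```bash
python3 - <<'E'
from h import *
print(sense()["wrist_force"],sense()["moment"])
a=cv2.imread("pics/side0.png").astype(int);b=capture("side").astype(int)
f=lambda i:i[...,0]-i[...,2]
for c in (230,246,250,254):
  print(c,f(a)[256:276,c]);print("   ",f(b)[256:276,c])
cv2.imwrite("pics/c7.png",cv2.resize(b[220:290,200:285].astype(np.uint8),None,fx=7,fy=7,interpolation=cv2.INTER_CUBIC))
E
```

```text
[-6.28948089 -3.39994583 17.13785996] [-0.89155344  1.96991025 -0.01490527]
230 [  44   45   46   46   46   47   47   48   47   46   47   47   45   34
   -9  -68 -106 -108  -81  -37]
    [ 25  25  27  26  25  24  30  36  37  33  29  29  33  34  19 -38 -83 -93
 -73 -37]
246 [ 45  47  46  43  44  45  46  42  19 -26 -61 -72 -75 -84 -89 -73 -47 -38
 -37 -36]
    [-12  -4  13  22  25  28  25  26  24  25  22 -14 -55 -72 -71 -62 -48 -40
 -38 -36]
250 [ 36  43  45  46  45  46  37   7 -40 -68 -73 -73 -82 -91 -77 -59 -49 -46
 -47 -45]
    [ -5   7  19  20  25  27  25  26  25  23 -11 -54 -71 -71 -68 -59 -49 -47
 -45 -46]
254 [-100 -102 -101  -91  -82  -68  -62  -79 -100 -112 -112 -103  -92  -73
  -60  -61  -66  -57  -45  -41]
    [ -62  -96 -106  -96  -80  -65  -51  -42  -44  -50  -59  -70  -71  -65
  -59  -63  -66  -60  -44  -40]
```

View pics/c7.png

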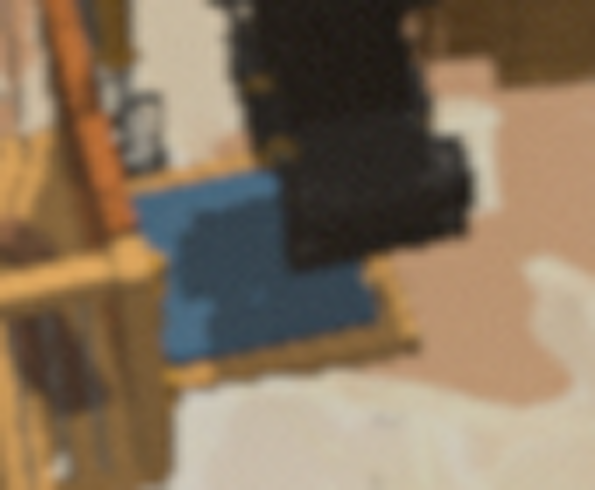

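The tile is at a hard stop (Fz 17 N, no further travel) and its edge has dropped the full ~2.6 px, so it is level. Now I raise, go above the handle with the jaws half open, and look.

Call:
play_rows --targets '[[[1,0,0,0.03,0],[1,0,0,0.07,0],[1,0,0,0.11,0],[0.6,0,0,0.15,0],[0.6,0,0,0.19,0]]]'

```text
time_s: 6.52
tcp_pos: [0.5058, 0.3431, 0.2008]
ee_rot: [[0.972, 0.237, 0.0], [0.237, -0.972, 0.0], [0.0, -0.0, -1.0]]
wrist_force: [0.3, 1.1, 0.2]
gripper_width: 0.085
```

Call:
play_rows --targets '[[[0.6,0.02,-0.003,0.02,0],[0.6,0.045,-0.006,0.02,0],[0.6,0.07,-0.01,0.02,0],[0.6,0.087,-0.013,0.02,0],[0.6,0.087,-0.013,0.01,0]]]'

```text
time_s: 6.93
tcp_pos: [0.5967, 0.33, 0.2099]
ee_rot: [[0.972, 0.235, 0.005], [0.235, -0.972, 0.002], [0.005, -0.001, -1.0]]
wrist_force: [0.8, 0.3, 1.1]
gripper_width: 0.381
```

```bash
python3 - <<'E'
from h import *
s=sense();t=s["tcp_pos"];print(t,s["wrist_force"],s["gripper_width"])
print("tcp",proj("side",t),proj("top",t),"tip",proj("side",t-[0,0,.017]))
b=capture("side");a=capture("top")
m=lambda b:cv2.resize(b,None,fx=4,fy=4,interpolation=cv2.INTER_CUBIC)
cv2.imwrite("pics/c8.png",np.hstack([m(b[150:290,185:285]),m(a[95:235,145:245])]))
E
```

```text
[0.59670194 0.33003293 0.20994252] [0.82423267 0.31127976 1.12065646] 0.380940240392974
tcp [212.29471097 199.9617474 ] [195.19855675 134.03452861] tip [212.87348685 204.83656528]
```

View pics/c8.png

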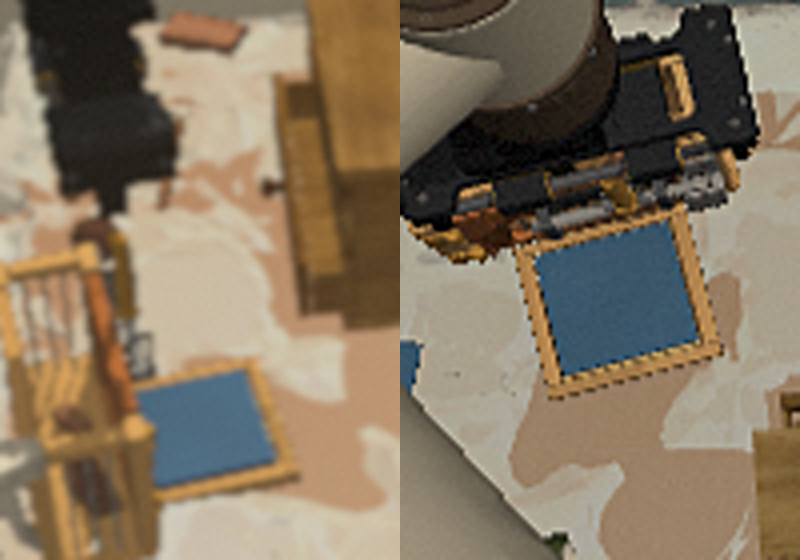

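The tile lies level in the tray. The near fingertip shows at side (213,203), about 20 mm higher than nominal, which agrees with the pressing. The handle's top is at side (215,209), so I shift x by -4 mm and descend, watching the force.

Call:
play_rows --targets '[[[0.6,-0.002,0,0,0],[0.6,-0.002,0,-0.02,0],[0.6,-0.002,0,-0.035,0],[0.6,-0.002,0,-0.045,0],[0.6,-0.002,0,-0.05,0]]]'

```text
time_s: 7.45
tcp_pos: [0.5894, 0.3301, 0.158]
ee_rot: [[0.971, 0.238, -0.002], [0.238, -0.971, -0.001], [-0.002, 0.001, -1.0]]
wrist_force: [0.1, 0.1, 0.6]
gripper_width: 0.399
```

Call:
play_rows --targets '[[[0.6,0,0,-0.004,0],[0.6,0,0,-0.008,0],[0.6,0,0,-0.012,0],[0.6,0,0,-0.016,0],[0.6,0,0,-0.018,0]]]'

```text
time_s: 7.87
tcp_pos: [0.5907, 0.3301, 0.1411]
ee_rot: [[0.972, 0.237, -0.0], [0.237, -0.972, 0.0], [-0.0, -0.0, -1.0]]
wrist_force: [-0.7, -0.5, -0.6]
gripper_width: 0.4
```

```bash
python3 - <<'E'
from h import *
s=sense();t=s["tcp_pos"];print(t,s["wrist_force"],s["gripper_width"])
b=capture("side");a=capture("top")
m=lambda b:cv2.resize(b,None,fx=6,fy=6,interpolation=cv2.INTER_CUBIC)
cv2.imwrite("pics/c9.png",np.hstack([m(b[180:270,190:255]),m(a[95:185,165:230])]))
E
```

```text
[0.59071069 0.33010312 0.14110602] [-0.71094628 -0.45223593 -0.62765881] 0.4000895904159945
```

View pics/c9.png

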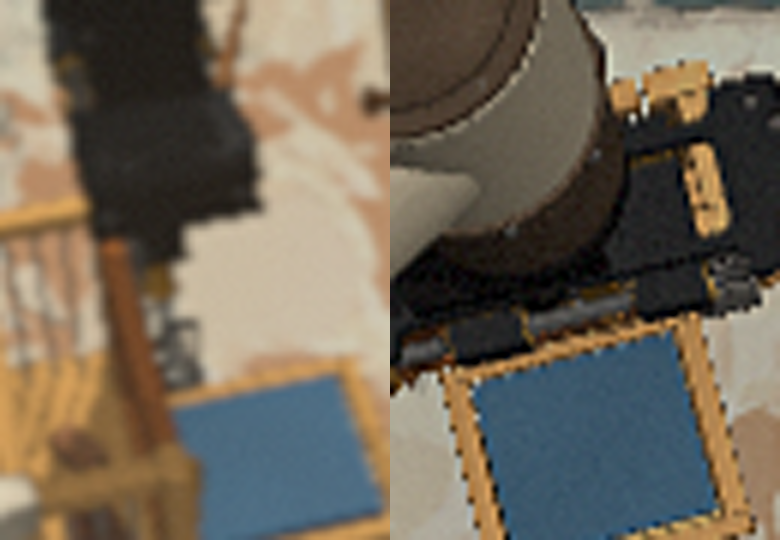

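The finger straddles the brass handle, whose lower part is still visible at side crop (158,275). Now I close the jaws.

Call:
play_rows --targets '[[[0.8,-0.001,0,-0.002,0],[1,-0.001,0,-0.003,0],[1,-0.001,0,-0.003,0],[1,-0.001,0,-0.003,0],[1,-0.001,0,-0.003,0]]]'

```text
time_s: 8.38
tcp_pos: [0.5898, 0.3302, 0.1384]
ee_rot: [[0.972, 0.237, 0.0], [0.237, -0.972, 0.0], [0.0, -0.0, -1.0]]
wrist_force: [-0.0, 0.5, -0.2]
gripper_width: 0.151
```

Call:
play_rows --targets '[[[1,0,0,0,0],[1,0,0,0,0],[1,0,0,0,0]]]'

```text
time_s: 8.63
tcp_pos: [0.5898, 0.3302, 0.1384]
ee_rot: [[0.972, 0.237, 0.0], [0.237, -0.972, 0.0], [0.0, -0.0, -1.0]]
wrist_force: [-0.1, 0.5, -0.1]
gripper_width: 0.151
```

The handle is gripped (13 mm opening). Next I lift 13 mm.

Call:
play_rows --targets '[[[1,0,0,0.003,0],[1,0,0,0.006,0],[1,0,0,0.009,0],[1,0,0,0.012,0],[1,0,0,0.013,0]]]'

```text
time_s: 9.05
tcp_pos: [0.5898, 0.3302, 0.152]
ee_rot: [[0.972, 0.237, 0.0], [0.237, -0.972, 0.0], [0.0, -0.0, -1.0]]
wrist_force: [-0.6, 0.6, -1.5]
gripper_width: 0.152
```

Call:
play_rows --targets '[[[1,-0.0012,0.005,0,0],[1,-0.0024,0.01,0,0],[1,-0.0024,0.01,0,0]]]'

```text
time_s: 9.3
tcp_pos: [0.587, 0.3407, 0.151]
ee_rot: [[0.971, 0.238, -0.0], [0.238, -0.971, -0.0], [-0.001, 0.0, -1.0]]
wrist_force: [0.1, 0.8, -1.5]
gripper_width: 0.149
```

The weight is carried and nothing jammed past the lip. I draw it on to about 32 mm.

Call:
play_rows --targets '[[[1,-0.0014,0.006,0,0],[1,-0.0028,0.0115,0,0],[1,-0.0043,0.0175,0,0],[1,-0.005,0.0208,0,0],[1,-0.005,0.0208,0,0]]]'

```text
time_s: 9.72
tcp_pos: [0.5816, 0.3619, 0.1509]
ee_rot: [[0.971, 0.238, -0.001], [0.238, -0.971, -0.0], [-0.001, -0.0, -1.0]]
wrist_force: [-1.7, 0.3, -1.7]
gripper_width: 0.15
```

```bash
python3 - <<'E'
from h import *
s=sense();t=s["tcp_pos"];print(t,s["wrist_force"],s["gripper_width"])
p=[.6204,.3694,.2398];h=W(p,(-.02,.08,0))[:2];d=t[:2]-h
print("hinge",h,"r",np.hypot(*d))
for a in np.radians([6,12,18,24,30,33,36]):   # clockwise
    c,s_=np.cos(-a),np.sin(-a);q=h+[c*d[0]-s_*d[1],s_*d[0]+c*d[1]]
    print(round(np.degrees(a)),(q-t[:2]).round(4),round(-a,3))
E
```

```text
[0.58157537 0.36192426 0.15087517] [-1.73545385  0.32151845 -1.68224232] 0.14968461721454798
hinge [0.58197162 0.44236067] r 0.08043738591289445
6 [-0.0084  0.0005] -0.105
12 [-0.0167  0.0018] -0.209
18 [-0.0248  0.0041] -0.314
24 [-0.0327  0.0071] -0.419
30 [-0.0402  0.011 ] -0.524
33 [-0.0437  0.0132] -0.576
36 [-0.0472  0.0156] -0.628
```

The bolt is drawn 32.6 mm and is free. Now I swing along the arc about the hinge.

Call:
play_rows --targets '[[[1,-0.0042,0.0001,0,-0.052],[1,-0.0084,0.0005,0,-0.105],[1,-0.0126,0.001,0,-0.157],[1,-0.0167,0.0018,0,-0.209],[1,-0.0167,0.0018,0,-0.209]]]'

```text
time_s: 10.13
tcp_pos: [0.5661, 0.3635, 0.152]
ee_rot: [[1.0, 0.031, 0.002], [0.031, -1.0, 0.002], [0.002, -0.001, -1.0]]
wrist_force: [2.2, -0.1, -1.6]
gripper_width: 0.146
```

Call:
play_rows --targets '[[[1,-0.004,0.0011,0,-0.052],[1,-0.0081,0.0023,0,-0.105],[1,-0.0121,0.0037,0,-0.157],[1,-0.016,0.0053,0,-0.21],[1,-0.016,0.0053,0,-0.21]]]'

```text
time_s: 10.55
tcp_pos: [0.5499, 0.3683, 0.1517]
ee_rot: [[0.984, -0.178, 0.001], [-0.178, -0.984, 0.0], [0.001, -0.001, -1.0]]
wrist_force: [2.2, -0.8, -0.6]
gripper_width: 0.151
```

Call:
play_rows --targets '[[[1,-0.0038,0.0019,0,-0.053],[1,-0.0077,0.004,0,-0.107],[1,-0.0077,0.004,0,-0.107],[1,-0.0077,0.004,0,-0.107],[1,-0.0077,0.004,0,-0.107]]]'

```text
time_s: 10.97
tcp_pos: [0.5424, 0.3719, 0.1514]
ee_rot: [[0.96, -0.281, 0.0], [-0.281, -0.96, 0.0], [0.0, -0.0, -1.0]]
wrist_force: [1.7, -1.7, -1.4]
gripper_width: 0.15
```

```bash
python3 - <<'E'
from h import *
s=sense();t=s["tcp_pos"];print(t,s["wrist_force"],s["gripper_width"])
p=[.6204,.3694,.2398];h=W(p,(-.02,.08,0))[:2];d=t[:2]-h
print("r",np.hypot(*d))
for a in (0,25,30,35):
  q=W([h[0],h[1],p[2]-np.radians(a)],(0,-.146,.125));print(a,proj("top",q),proj("side",q))
b=capture("side");a=capture("top")
m=lambda b:cv2.resize(b,None,fx=4,fy=4,interpolation=cv2.INTER_CUBIC)
cv2.imwrite("pics/c10.png",np.hstack([m(b[150:290,185:285]),m(a[95:235,145:245])]))
E
```

```text
[0.54244927 0.3719173  0.15143159] [ 1.73769729 -1.74399297 -1.39680887] 0.149980189411997
r 0.08077304564451358
0 [212.19324048 134.47096981] [208.9718519  216.98779458]
25 [212.51920549 158.48379977] [230.65674489 216.07031286]
30 [211.30433878 163.23117356] [234.85795098 216.61855534]
35 [209.67307763 167.87353317] [238.959674   217.40893783]
```

View pics/c10.png

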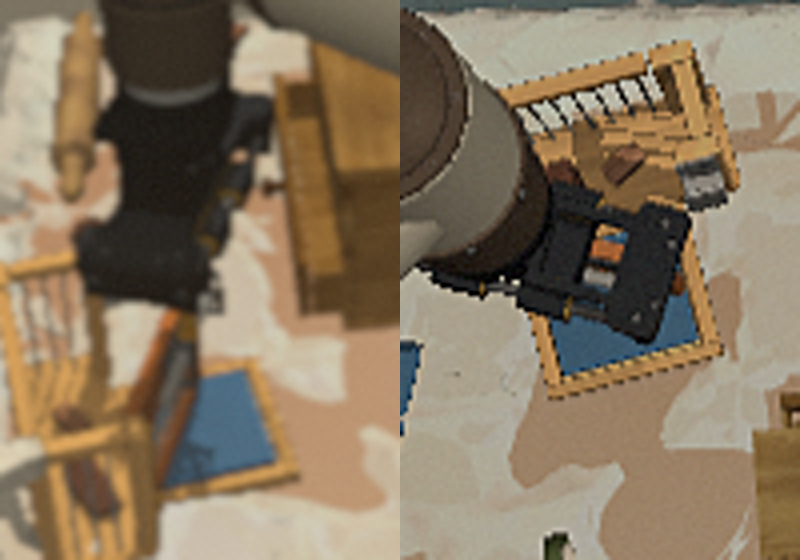

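The gate stands open. Its free edge at top crop (680,285), i.e. px (215,166), is near the prediction for 30° of (211,163). The tile is level and the grip is holding, so I hand in.

```bash
python3 -c "
from station import *
print(finish_job())"
```

```text
the job is handed in; nothing more can be done
None
```

I did the job in the order you asked and handed it in at about 11 s with the gripper still holding the gate.

- **Tile:** I pressed the larger blue tile, the one in the tray, to a hard stop at 17 N. The side camera showed its front edge drop by the full expected amount, and it looks level in the last picture.
- **Bolt:** I gripped the brass handle, lifted it 13 mm over the lip and drew it back about 33 mm. It did not jam.
- **Gate:** I swung it along the arc about its hinge to about 30°. The free edge in the last picture was within about 5 px of the 30° prediction. The angle comes from the commanded arc and that picture; I had no direct reading of it.
- **Last checks:** The grip opening was steady at 13 mm on the 14 mm handle. The wrist force was about 3 N, in line with the gate's spring and the bolt's weight. I saw no contact with the things round about, but the last crop shows only part of the scene, so I did not check each of them.

**Disagreement:** The fingertips reached about 20 mm less far than the stated 17 mm ahead of the TCP. Contact with the tile and the pictures both showed this, so I set the pressing and grasping heights from touch and sight.

I viewed 12 pictures, two over the budget of 10.

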